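Start a bottom-bracket cup square in its shell

ROBOT

A 6-joint arm with a two-finger parallel gripper is mounted at the origin on a cart in front of the work surface, level with it; the furniture and walls round the work are solid. World frame = base frame: x ahead of the robot, y to its left, z up, the work surface at z = 0. Lengths are in m, angles in degrees, forces in N, time in s.
With the tool pointing down it reaches from about 0.3 to 0.775 m from the base axis. Payload 14.6 kg.
Tool frame: the origin (TCP) lies at the very end of the fingers, on their centre line; the grasp point (between the pads) lies 19 mm behind it; z points along the fingers, y is the line along which they close (so a half turn about z gives the same grasp; the last joint's range is limited). The gripper opens to 94 mm and grips with 3 to 60 N. Pads are 16 mm wide; open, the fingers measure 119 mm over their backs; the gripper's body (75 mm by 177 mm) begins 78 mm behind the grasp point.
Start: joints at [-79.79, 17.183, 87.147, -0, 75.671, -3.816], TCP at [0.133, -0.534, 0.205] pointing down, gripper open.
Joint ranges: [-173.82, 173.82], [-45.26, 126.66], [13.44, 144.39], [-59.66, 239.66], [0, 175.72], [-146.38, 146.38]. Speed limits (degrees/s): [127.2, 127.2, 147.25, 180, 180, 180].

INTERFACE

Orientations are given as [roll, pitch, yaw] about the fixed x, y, z axes, in that order (R = Rz(yaw) Ry(pitch) Rx(roll)).
In Python, from plant import monitor, imaging, bot gives the robot as it stands.
- The arm moves only by the tool arm_command, never from a script. Its argument "increments" is a list of rows, each an object of numbers: "grip": the finger opening in cm, from 0 to 9.4; "x", "y", "z": the shift along the tool's x, y, z in cm; "rx", "ry", "rz": the turn, a rotation vector about the tool's x, y, z in degrees. In form: [{"grip": .., "x": .., "y": .., "z": .., "rx": .., "ry": .., "rz": ..}, ...]. A call has 1 to 12 rows; each row is the pose to reach, as a shift and turn from the pose commanded when the call began, along the tool's axes at that moment; what a row does not reach only later rows make up. A row lasts 1/10 s, in which the tool goes at most 50 mm and 8.59 degrees, less where a joint would pass 70% of its speed; a pose out of reach is approached as far as the arm can. A call with a gripper value outside its range is refused whole. The fingers move at their own pace and stop on an object; "newtons" is the grip in N (left out, the last holds). Time passes only in rows, so rows that repeat a pose let the fingers close. It gives the time, the measured TCP pose, the force, the opening and the grip force at its end, in the units of the state.
- monitor.read_state(): the state, without advancing time (a new reading comes with each control period).
- imaging.camera(name): name is "side" or "top" or "wrist"; returns a dict with "image" (420x560x3 uint8, blue, green, red), "fov_y" (degrees; the focal length in pixels is half the picture's height over the tangent of half this angle, whatever the lens; pixels are square), "cx", "cy" (the principal point, pixels), "extrinsics" (4x4, takes a point from camera to world coordinates). Camera axes: x right, y up, looking along -z (the intrinsics and any distortion apply to the point x, -y, -z); pixel columns grow to the right and rows downward; lengths in m; the calibration is good to about 2 mm. The wrist camera is an equidistant fisheye: a pixel r from the principal point sees the ray r / f radians off the axis. A picture is of the moment at which its call begins. There is no depth.
- bot.sign_off(): hands the job in; it is judged then, once.
The state is a dict: "clock": time; "joint_pos": joint angles; "dq": joint speeds; "joint_efforts": joint torques, N m; "position": TCP position; "tcp_rot": TCP orientation; "contact_force": force on the tool from outside, world axes, zero at the start; "wrist_torque": the same for the moment, N m; "grip_width": finger opening in m; "finger_force": force on a finger pad.
Only numpy, scipy, OpenCV 4.12 (cv2) and the standard library are available. Lean on these libraries where they do the work, as an engineer would, in place of code of your own. Each camera call takes 0.05 s, during which the arm holds its last target. There are 200 camera calls.

TASK

A threaded cup rests loose and a little crooked in the mouth of the bicycle bottom-bracket shell that is clamped upright in the holder. Take the T-handled box spanner, set it squarely over the cup's hex head, pressed down onto the flange so that the cup straightens up, and only then start the thread with a good quarter turn clockwise (seen from above). Leave the spanner standing fully seated on the cup, upright, and do not knock over the oil bottle.

Things in the scene. Friction and masses are not known exactly. Their poses are not given: they have to be found in the camera images.
- spanner: T-handled box spanner, 113 mm tall, loose, 0.27 to 0.53 kg, standing on its open socket. Origin: centre of the socket's open lower end; z up the shank. Hexagonal socket tube 42 mm across flats outside, 34.5 inside (1.25 mm play a side on the cup's hex, or 9 degrees of free turn each way), 19 mm deep; its flats face the spanner's +x and every 60 degrees from it. Round shank above
- spanner_handle (a point): middle of the spanner's wooden cross handle, 99 mm above the socket's open end; axes as the spanner's. The handle is 110 mm long along x and 24 mm thick along y, with flat upright sides 28 mm high: grip it across y at its middle. The 19 mm shank below it leaves room for the fingertips
- spanner_mouth (a point): centre of the open lower end of the spanner's socket (same point and axes as the spanner's origin)
- holder: heavy grey cast base plate 130 x 110 x 12 mm, fixed to the bench, with a steel bottom-bracket shell (upright tube 42 mm outside, mouth 85 mm above the bench) clamped on it by two of its four tube lugs. Origin: centre of the plate's underside, on the shell's axis; z up. Lugs and clamps reach 62 mm out from the axis and 74 mm above the bench
- cup_flange (a point): centre of the upper face of the cup's flange (46 mm across), 10 mm above the shell's mouth; the spanner's socket end comes to rest on this face. Axes turn and lean with the cup: z is the cup's axis, up. The cup rocks about the centre of the shell's mouth by up to 10 degrees and stays as left (0.03 N m moves it); the upright spanner's end pressed flat on the flange with 5 to 10 N squares it
- cup_top (a point): centre of the top of the cup's hex head, 13.5 mm above the flange face; axes as cup_flange. Hex 32 mm across flats, its top edges chamfered 2 mm, flats facing +x and every 60 degrees from it. The cup leans 3 to 8 degrees at the start
- cup (a joint): turn of the cup in the thread, rad: 0 at the start, growing clockwise seen from above. Turning takes about 0.12 N m; it stays where it is left; range -1.5 to 6. The thread feeds 1.06 mm down a turn
- oil: black plastic oil bottle with a tapered nozzle, 46 mm across and 155 mm tall, standing near the back of the bench; origin at the centre of its foot, z up
Not all that is in view belongs to the job. Of the things shaped like the oil, the black one is meant.

How it is judged:
By the outcome, as a careful person would: the job done as asked, in the order asked, and still so for the second after the job is handed in, with the robot touching nothing.
It also fails if it takes over 48 s, if anything falls off the work surface, if the arm or the gripper's body presses on something with over 40 N, if the wrist force passes 120 N, or if a joint passes its speed limit or range.

## Working session

There is one attempt and no reset: what is moved stays moved. The work goes in short steps, Python scripts to look and compute and a tool call to move; the robot and the scene stay as the last step left them, time stands still between calls to the robot, and variables do not carry over. Pictures are saved under pics/ and viewed, at most 10 in all, crops included, and the job is handed in when it is done.

Besides the shell and the picture viewer there is one more tool, called after ">>>" as name(argument=value, ...) on one line, values as JSON. arm_command: Moves the arm, as the interface text tells. Its arguments: {"type":"object","properties":{"increments":{"type":"array","items":{"type":"object","properties":{"grip":{"type":"number"},"x":{"type":"number"},"y":{"type":"number"},"z":{"type":"number"},"rx":{"type":"number"},"ry":{"type":"number"},"rz":{"type":"number"}}}},"newtons":{"type":"number"}},"required":["increments"]}

```bash
mkdir -p pics; ls
python3 - <<'E'
from plant import monitor, imaging, bot
import cv2,pickle,numpy as np
d={}
for n in("side","top"):
    c=imaging.camera(n); d[n]=c; cv2.imwrite(f"pics/{n}0.png",c["image"]); print(n,c["fov_y"],c["cx"],c["cy"],np.round(c["extrinsics"],3).tolist(),[k for k in c])
pickle.dump(d,open("v0.pkl","wb"))
print(monitor.read_state())
E
```

```text
pics
side 50.47186233247946 278.186957944424 203.74248340530178 [[-0.993, 0.046, -0.105, 0.465], [-0.114, -0.512, 0.852, 0.661], [-0.014, 0.858, 0.514, 0.552], [0.0, 0.0, 0.0, 1.0]] ['image', 'fov_y', 'cx', 'cy', 'extrinsics']
top 53.76967277216637 272.28134480644405 205.67569283330656 [[-0.134, 0.961, -0.241, 0.365], [-0.991, -0.131, 0.028, -0.054], [-0.005, 0.242, 0.97, 0.917], [0.0, 0.0, 0.0, 1.0]] ['image', 'fov_y', 'cx', 'cy', 'extrinsics']
{'clock': 0.1, 'joint_pos': array([-7.97871633e+01,  1.72128519e+01,  8.71773037e+01, -1.12240861e-03,
        7.56700072e+01, -3.81684989e+00]), 'dq': array([ 0.03507513, -0.06948467, -0.18710425,  0.04368518, -0.11502964,
        0.05845968]), 'joint_efforts': array([ 7.82303487e-04, -5.32645619e+01, -3.53286195e+01,  7.09365914e-02,
        2.34462053e-02, -4.89072829e-05]), 'position': array([ 0.13327434, -0.53336194,  0.20493503]), 'tcp_rot': array([-1.79939898e+02, -2.92009373e-03,  1.40299634e+01]), 'contact_force': array([ 0.47196507, -0.1676633 , -0.84160146]), 'wrist_torque': array([-0.01767795, -0.02595172,  0.00679491]), 'finger_force': 0.0, 'grip_width': 0.09420202122099239}
```

View pics/side0.png

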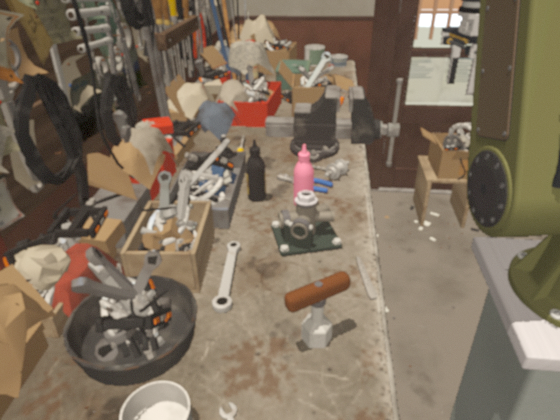

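View pics/top0.png

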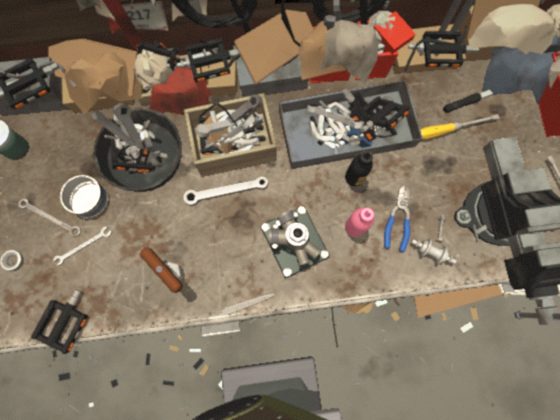

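Side view: the spanner's handle is at (317,291) and its socket at (317,332). The cup is at (306,200) on the holder (305,238), the black bottle at (257,172), and a pink bottle at (304,172). Top view: handle (162,270), cup (297,233), black bottle (360,169), pink (361,222). The black one is the oil; the pink is a decoy. There is only one T-handled spanner.

```bash
cat > h.py <<'E'
import numpy as np,cv2
def ray(c,u,v,fish=False):
    H=c["image"].shape[0]; f=H/2/np.tan(np.radians(c["fov_y"])/2)
    a,b=u-c["cx"],v-c["cy"]
    if fish:
        r=np.hypot(a,b); t=r/f; s=np.sin(t)/max(r,1e-9); d=np.array([a*s,-b*s,-np.cos(t)])
    else: d=np.array([a/f,-b/f,-1.])
    E=np.array(c["extrinsics"]); d=E[:3,:3]@d
    return E[:3,3],d/np.linalg.norm(d)
def plane(c,u,v,z,fish=False):
    o,d=ray(c,u,v,fish); return o+d*(z-o[2])/d[2]
def proj(c,p,fish=False):
    H=c["image"].shape[0]; f=H/2/np.tan(np.radians(c["fov_y"])/2)
    E=np.array(c["extrinsics"]); q=E[:3,:3].T@(np.array(p)-E[:3,3]); a,b,w=q[0],-q[1],-q[2]
    if fish:
        r=np.hypot(a,b); k=f*np.arctan2(r,w)/max(r,1e-12)
    else: k=f/w
    return np.array([c["cx"]+a*k,c["cy"]+b*k])
def cross(r1,r2):
    (o1,d1),(o2,d2)=r1,r2
    t=np.linalg.lstsq(np.c_[d1,-d2],o2-o1,rcond=None)[0]; p,q=o1+t[0]*d1,o2+t[1]*d2
    return (p+q)/2,np.linalg.norm(p-q)
def blob(mask,roi):
    x0,y0,x1,y1=roi; m=np.zeros_like(mask); m[y0:y1,x0:x1]=mask[y0:y1,x0:x1]
    n,l,s,_=cv2.connectedComponentsWithStats(m); i=1+np.argmax(s[1:,4]); return (l==i).astype(np.uint8)
def brown(im):
    b,g,r=[im[...,i].astype(int) for i in range(3)]; return ((r>60)&(r>1.9*g)&(r>2.2*b)).astype(np.uint8)
E
python3 - <<'E'
import pickle,numpy as np,cv2
from h import *
d=pickle.load(open("v0.pkl","rb")); P={}
for n,roi in(("side",(270,260,360,320)),("top",(130,235,200,300))):
    m=blob(brown(d[n]["image"]),roi); ys,xs=np.nonzero(m); (rc,sz,a)=cv2.minAreaRect(np.c_[xs,ys].astype(np.float32)); box=cv2.boxPoints((rc,sz,a))
    k=np.argsort([np.linalg.norm(box[0]-box[1]),np.linalg.norm(box[1]-box[2])])[0]
    e=[(box[0]+box[1])/2,(box[2]+box[3])/2] if k==0 else [(box[1]+box[2])/2,(box[3]+box[0])/2]
    P[n]=(rc,e); print(n,m.sum(),rc,sz,a,e)
    w=[plane(d[n],*q,.10) for q in e]; print("ends@.10",np.round(w,4), "len",np.linalg.norm(w[0]-w[1]),"mid",np.round((w[0]+w[1])/2,4),"yaw",np.degrees(np.arctan2(*(w[1]-w[0])[[1,0]])))
print("handle",cross(ray(d["side"],*P["side"][0]),ray(d["top"],*P["top"][0])))
print("cup",cross(ray(d["side"],306,197),ray(d["top"],297,233)), plane(d["top"],297,233,.105))
for nm,a,b in(("black",(257,147),(366,157)),("pink",(304,150),(366,214))): print(nm,cross(ray(d["side"],*a),ray(d["top"],*b)))
big=[cv2.resize(d["side"]["image"][140:350,230:370],None,fx=2.8,fy=2.8,interpolation=2),cv2.resize(d["top"]["image"][140:350,130:270+130][:, :],None,fx=1.4,fy=1.4)]
c1=cv2.resize(d["side"]["image"][140:350,230:380],(400,560),interpolation=2);c2=cv2.resize(d["top"]["image"][190:300,255:335],(400,550),interpolation=2)
cv2.imwrite("pics/crop1.png",np.hstack([c1[:550],c2]))
E
```

```text
Traceback (most recent call last):
  File "h.py", line 25, in blob
    n,l,s,_=cv2.connectedComponentsWithStats(m); i=1+np.argmax(s[1:,4]); return (l==i).astype(np.uint8)
                                                     ~~~~~~~~~^^^^^^^^^
ValueError: attempt to get argmax of an empty sequence
```

```bash
cat > a.py <<'E'
import pickle,numpy as np,cv2
from h import *
d=pickle.load(open("v0.pkl","rb")); P={}
print(d["side"]["image"][291,312:322:3],d["top"]["image"][270,158:168:3])
for n,roi in(("side",(270,260,360,320)),("top",(130,235,200,300))):
    m=blob(brown(d[n]["image"]),roi); ys,xs=np.nonzero(m); (rc,sz,a)=cv2.minAreaRect(np.c_[xs,ys].astype(np.float32)); box=cv2.boxPoints((rc,sz,a))
    k=np.argsort([np.linalg.norm(box[0]-box[1]),np.linalg.norm(box[1]-box[2])])[0]
    e=[(box[0]+box[1])/2,(box[2]+box[3])/2] if k==0 else [(box[1]+box[2])/2,(box[3]+box[0])/2]
    P[n]=(rc,e); print(n,m.sum(),rc,sz,a,e)
    w=[plane(d[n],*q,.10) for q in e]; print("ends@.10",np.round(w,4), "len",np.linalg.norm(w[0]-w[1]),"mid",np.round((w[0]+w[1])/2,4),"yaw",np.degrees(np.arctan2(*(w[1]-w[0])[[1,0]])))
print("handle",cross(ray(d["side"],*P["side"][0]),ray(d["top"],*P["top"][0])))
print("cup",cross(ray(d["side"],306,197),ray(d["top"],297,233)), plane(d["top"],297,233,.105))
for nm,a,b in(("black",(257,147),(366,157)),("pink",(304,150),(366,214))): print(nm,cross(ray(d["side"],*a),ray(d["top"],*b)))
c1=cv2.resize(d["side"]["image"][140:350,230:380],(400,560),interpolation=2);c2=cv2.resize(d["top"]["image"][190:300,255:335],(400,550),interpolation=2)
cv2.imwrite("pics/crop1.png",np.hstack([c1[:550],c2]))
E
sed -i 's/(r>60)&(r>1.9\*g)&(r>2.2\*b)/(r>60)\&(r>1.5*g)\&(r>1.6*b)/' h.py; python3 a.py
```

```text
[[ 59  90 146]
 [ 53  86 140]
 [ 49  83 134]
 [ 50  79 126]] [[144 151 159]
 [119 129 149]
 [ 48  83 142]
 [ 40  69 117]]
side 1106 (317.1885070800781, 290.9663391113281) (18.463294982910156, 67.60012817382812) 67.98871612548828 [array([348.5249 , 278.29843], dtype=float32), array([285.8521 , 303.63425], dtype=float32)]
ends@.10 [[0.4241 0.1242 0.1   ]
 [0.5144 0.1886 0.1   ]] len 0.11100492451074162 mid [0.4692 0.1564 0.1   ] yaw 35.489297869175076
top 579 (160.61676025390625, 269.3372497558594) (53.99131774902344, 11.891302108764648) 48.6522216796875 [array([142.78267, 249.07124], dtype=float32), array([178.45085, 289.60327], dtype=float32)]
ends@.10 [[0.5144 0.1893 0.1   ]
 [0.4262 0.1254 0.1   ]] len 0.10900534963411572 mid [0.4703 0.1574 0.1   ] yaw -144.0720202274167
handle (array([0.47032142, 0.15706778, 0.09953826]), np.float64(0.000959480317504395))
cup (array([ 0.5046974 , -0.11851254,  0.10052892]), np.float64(0.0008886258337469481)) [ 0.50437996 -0.11818693  0.105     ]
black (array([ 0.62965577, -0.27449282,  0.13806286]), np.float64(0.004819429997107445))
pink (array([ 0.51698377, -0.25126834,  0.14400594]), np.float64(0.0012326467115816456))
```

>>> arm_command(increments=[{"z": -4.5}, {"x": 46, "y": -31.2, "z": -4.5}, {"x": 46, "y": -31.2, "z": -4.5}, {"x": 46, "y": -31.2, "z": -4.5}, {"x": 46, "y": -31.2, "z": -4.5}, {"x": 46, "y": -31.2, "z": -4.5}, {"x": 46, "y": -31.2, "z": -4.5}, {"x": 46, "y": -31.2, "z": -4.5}, {"x": 46, "y": -31.2, "z": -4.5}, {"x": 46, "y": -31.2, "z": -4.5}, {"x": 46, "y": -31.2, "z": -4.5}, {"x": 46, "y": -31.2, "z": -4.5}])

```text
schema error: expected keys grip, x, y, z, rx, ry, rz
```

>>> arm_command(increments=[{}, {}, {}, {}])

```text
schema error: expected keys grip, x, y, z, rx, ry, rz
```

```bash
cat > w.py <<'E'
import sys,pickle,numpy as np,cv2
from plant import monitor,imaging
from h import *
n=sys.argv[1]; x,y,z=map(float,sys.argv[2:5]); s=int(sys.argv[5]) if len(sys.argv)>5 else 4
c=imaging.camera("wrist"); pickle.dump(c,open(n+".pkl","wb")); st=monitor.read_state()
print(np.round(st["position"],4),np.round(st["tcp_rot"],2),st["clock"],np.round(c["extrinsics"],3).tolist(),c["fov_y"])
u,v=proj(c,(x,y,z),True); print("proj",u,v)
w,h=700//s//2,560//s//2; x0,y0=int(np.clip(u-w,0,560-2*w)),int(np.clip(v-h,0,420-2*h)); print("crop origin",x0,y0,"scale",s)
cv2.imwrite(f"pics/{n}.png",cv2.resize(c["image"][y0:y0+2*h,x0:x0+2*w],None,fx=s,fy=s,interpolation=cv2.INTER_CUBIC))
E
python3 w.py w1 .5045 -.1184 .105 4
```

```text
[ 0.1333 -0.5334  0.205 ] [-179.95   -0.     14.03] 0.15 [[0.242, 0.929, 0.281, 0.216], [-0.97, 0.232, 0.07, -0.513], [-0.0, -0.289, 0.957, 0.384], [0.0, 0.0, 0.0, 1.0]] 65.70646984690485
proj 36.220947729760695 -130.53853320042214
crop origin 0 0 scale 4
```

View pics/w1.png

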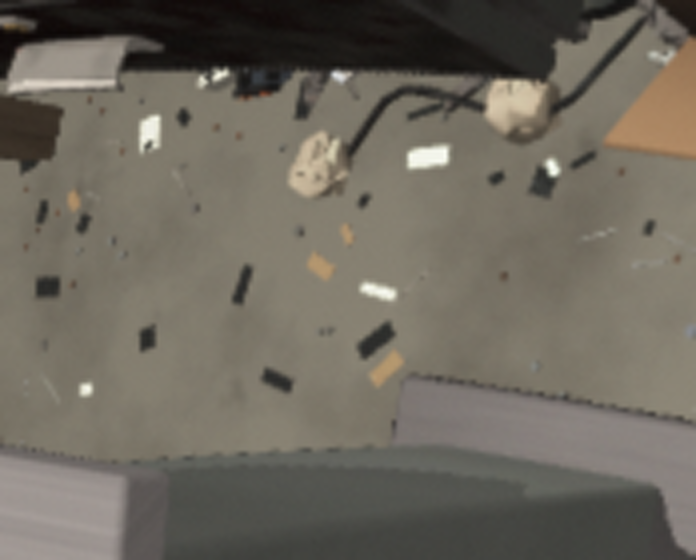

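The wrist picture shows only the floor, because the move was refused (every row needs all the keys).

>>> arm_command(increments=[{"grip": 9.4, "x": 0, "y": 0, "z": -4.5, "rx": 0, "ry": 0, "rz": 0}, {"grip": 9.4, "x": 46, "y": -31.2, "z": -4.5, "rx": 0, "ry": 0, "rz": 0}, {"grip": 9.4, "x": 46, "y": -31.2, "z": -4.5, "rx": 0, "ry": 0, "rz": 0}, {"grip": 9.4, "x": 46, "y": -31.2, "z": -4.5, "rx": 0, "ry": 0, "rz": 0}, {"grip": 9.4, "x": 46, "y": -31.2, "z": -4.5, "rx": 0, "ry": 0, "rz": 0}, {"grip": 9.4, "x": 46, "y": -31.2, "z": -4.5, "rx": 0, "ry": 0, "rz": 0}, {"grip": 9.4, "x": 46, "y": -31.2, "z": -4.5, "rx": 0, "ry": 0, "rz": 0}, {"grip": 9.4, "x": 46, "y": -31.2, "z": -4.5, "rx": 0, "ry": 0, "rz": 0}, {"grip": 9.4, "x": 46, "y": -31.2, "z": -4.5, "rx": 0, "ry": 0, "rz": 0}, {"grip": 9.4, "x": 46, "y": -31.2, "z": -4.5, "rx": 0, "ry": 0, "rz": 0}, {"grip": 9.4, "x": 46, "y": -31.2, "z": -4.5, "rx": 0, "ry": 0, "rz": 0}, {"grip": 9.4, "x": 46, "y": -31.2, "z": -4.5, "rx": 0, "ry": 0, "rz": 0}])

```text
clock: 1.35
position: [0.5011, -0.1218, 0.2504]
tcp_rot: [180.0, 0.0, 14.0]
contact_force: [0.2, -0.7, 0.8]
grip_width: 0.0942
finger_force: 0.0
```

>>> arm_command(increments=[{"grip": 9.4, "x": 0, "y": 0, "z": 0, "rx": 0, "ry": 0, "rz": 0}, {"grip": 9.4, "x": 0, "y": 0, "z": 0, "rx": 0, "ry": 0, "rz": 0}, {"grip": 9.4, "x": 0, "y": 0, "z": 0, "rx": 0, "ry": 0, "rz": 0}])

```text
clock: 1.65
position: [0.4995, -0.1245, 0.2503]
tcp_rot: [-180.0, 0.0, 14.0]
contact_force: [-0.5, 0.7, -0.5]
grip_width: 0.0943
finger_force: 0.0
```

```bash
python3 w.py w2 .5045 -.1184 .105 7
```

```text
[ 0.4995 -0.1247  0.2505] [1.800e+02 1.000e-02 1.394e+01] 1.7 [[0.241, 0.929, 0.281, 0.582], [-0.97, 0.231, 0.07, -0.104], [0.001, -0.29, 0.957, 0.429], [0.0, 0.0, 0.0, 1.0]] 65.70646984690485
proj 273.4588008401348 192.32723841464943
crop origin 223 152 scale 7
```

View pics/w2.png

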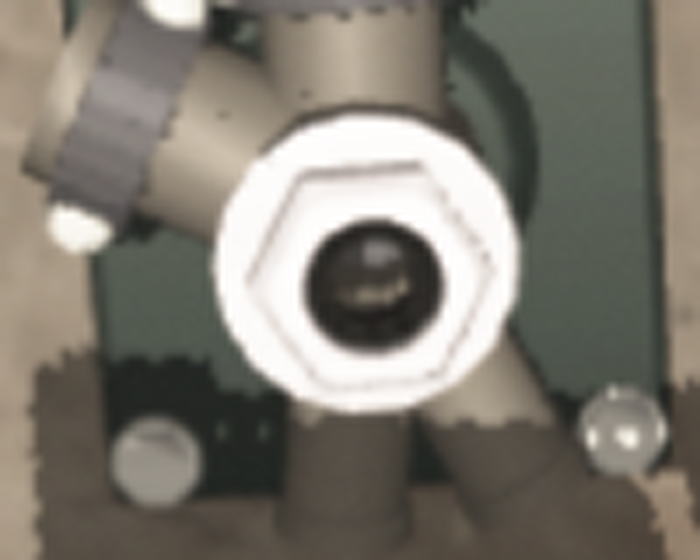

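Wrist view: a white flange disc centred at crop (367,261), i.e. pixel (275.4,189.3). The hex corners are at crop (305,170), (425,164), (493,270), (430,380), (318,386) and (248,274). The bore at the top is centred at (375,286), so the cup leans.

```bash
cat > cup.py <<'E'
import pickle,numpy as np,cv2
from h import *
c=pickle.load(open("w2.pkl","rb")); im=c["image"]
P=lambda u,v,z: plane(c,223+(u+.5)/7-.5,152+(v+.5)/7-.5,z,True)
m=(im.min(2)>190).astype(np.uint8); m=blob(m,(245,160,305,215)); ct=max(cv2.findContours(m,0,1)[0],key=len); el=cv2.fitEllipse(ct); print("flange ell",el, (el[0][0]-223)*7,(el[0][1]-152)*7)
F=plane(c,*el[0],.094,True); 
V=np.array([P(u,v,.1055) for u,v in((305,170),(425,164),(493,270),(430,380),(318,386),(248,274))]); Hc=V.mean(0)
e=np.diff(np.r_[V,V[:1]],axis=0); a=np.degrees(np.arctan2(e[:,1],e[:,0])); z=np.exp(6j*np.radians(a)).mean(); print("len",np.linalg.norm(e,axis=1))
print("edge dirs mod60",a%60,"mean",np.degrees(np.angle(z))/6%60,"-> flat normals",(np.degrees(np.angle(z))/6+90)%60)
B=P(375,286,.1085)
print("flange",F,"hex",Hc,"bore",B,)
# lean: flange ~10mm, hex ~20.5, bore 23.5 above pivot
h=np.array([9,20.5,23.5]); X=np.array([F,Hc,B])[:,:2]; s=np.polyfit(h,X,1); print("lean deg",np.degrees(s[0]/1e-3) ,"axis",s[1])
E
python3 cup.py
```

```text
flange ell ((274.8191223144531, 189.21363830566406), (41.08340835571289, 42.085391998291016), 80.97826385498047) 362.7338562011719 260.49546813964844
len [0.0173522  0.01863496 0.01905293 0.01660137 0.01982362 0.01762642]
edge dirs mod60 [46.83597671 46.37298065 45.34003997 47.15376404 44.58321046 45.19993284] mean 45.91435679869753 -> flat normals 15.914356798697526
flange [ 0.50549448 -0.11946645  0.094     ] hex [ 0.50663761 -0.11992878  0.1055    ] bore [ 0.50589455 -0.12091526  0.1085    ]
lean deg [ 2.72509515 -4.77342037] axis [ 0.50516862 -0.11863166]
```

>>> arm_command(increments=[{"grip": 9.4, "x": 3.9, "y": -28, "z": 0, "rx": 0, "ry": 0, "rz": -21.8}, {"grip": 9.4, "x": 3.9, "y": -28, "z": 4.5, "rx": 0, "ry": 0, "rz": -21.8}, {"grip": 9.4, "x": 3.9, "y": -28, "z": 4.5, "rx": 0, "ry": 0, "rz": -21.8}, {"grip": 9.4, "x": 3.9, "y": -28, "z": 4.5, "rx": 0, "ry": 0, "rz": -21.8}, {"grip": 9.4, "x": 3.9, "y": -28, "z": 4.5, "rx": 0, "ry": 0, "rz": -21.8}, {"grip": 9.4, "x": 3.9, "y": -28, "z": 4.5, "rx": 0, "ry": 0, "rz": -21.8}, {"grip": 9.4, "x": 3.9, "y": -28, "z": 4.5, "rx": 0, "ry": 0, "rz": -21.8}, {"grip": 9.4, "x": 3.9, "y": -28, "z": 4.5, "rx": 0, "ry": 0, "rz": -21.8}, {"grip": 9.4, "x": 3.9, "y": -28, "z": 4.5, "rx": 0, "ry": 0, "rz": -21.8}, {"grip": 9.4, "x": 3.9, "y": -28, "z": 4.5, "rx": 0, "ry": 0, "rz": -21.8}, {"grip": 9.4, "x": 3.9, "y": -28, "z": 4.5, "rx": 0, "ry": 0, "rz": -21.8}])

```text
clock: 2.8
position: [0.4703, 0.1564, 0.2057]
tcp_rot: [180.0, -0.0, 35.7]
contact_force: [-0.2, -0.5, 0.2]
grip_width: 0.0938
finger_force: 0.0
```

```bash
python3 w.py w3 .4703 .157 .1 3
python3 - <<'E'
import pickle,numpy as np,cv2
from h import *
c=pickle.load(open("w3.pkl","rb"));im=c["image"];u,v=proj(c,(.4703,.157,.113),True).astype(int)
m=blob(brown(im),(max(u-90,0),max(v-90,0),u+90,v+90));ys,xs=np.nonzero(m)
p=np.array([plane(c,a,b,.113,True)[:2] for a,b in zip(xs,ys)]).astype(np.float32)*1000
r=cv2.minAreaRect(p);print(m.sum(),r)
E
```

```text
[0.4703 0.1566 0.2056] [ 1.7999e+02 -2.0000e-02  3.5750e+01] 2.85 [[0.584, 0.777, 0.234, 0.54], [-0.812, 0.559, 0.169, 0.205], [0.0, -0.289, 0.957, 0.384], [0.0, 0.0, 0.0, 1.0]] 65.70646984690485
proj 277.2573525653236 208.7502720333142
crop origin 161 115 scale 3
2566 ((472.3118896484375, 157.1381378173828), (106.7359848022461, 22.021778106689453), 36.27283477783203)
```

View pics/w3.png

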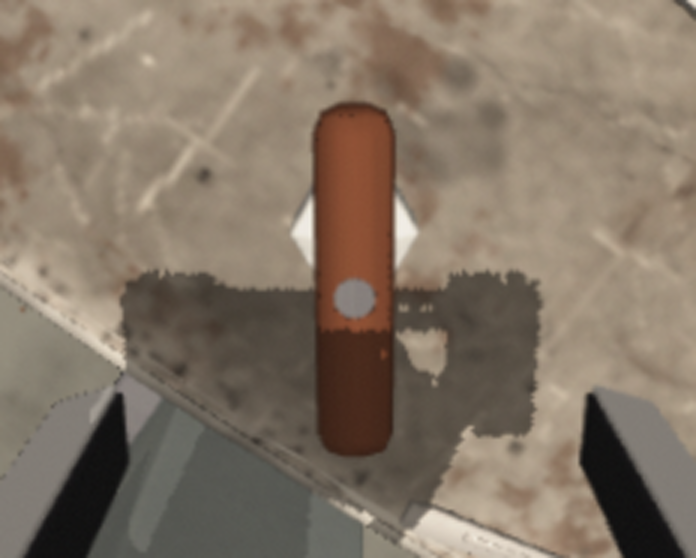

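Wrist view: the handle runs upright in the crop with its centre pin at (354,298), midway between the fingers (inner edges at 128 and 583). The grasp is aligned.

>>> arm_command(increments=[{"grip": 9.4, "x": 0.1, "y": 0, "z": 4, "rx": 0, "ry": 0, "rz": 0}, {"grip": 9.4, "x": 0.1, "y": 0, "z": 8, "rx": 0, "ry": 0, "rz": 0}, {"grip": 9.4, "x": 0.1, "y": 0, "z": 11, "rx": 0, "ry": 0, "rz": 0}, {"grip": 9.4, "x": 0.1, "y": 0, "z": 12.5, "rx": 0, "ry": 0, "rz": 0}, {"grip": 9.4, "x": 0.1, "y": 0, "z": 12.5, "rx": 0, "ry": 0, "rz": 0}, {"grip": 2, "x": 0.1, "y": 0, "z": 12.5, "rx": 0, "ry": 0, "rz": 0}, {"grip": 2, "x": 0.1, "y": 0, "z": 12.5, "rx": 0, "ry": 0, "rz": 0}, {"grip": 2, "x": 0.1, "y": 0, "z": 12.5, "rx": 0, "ry": 0, "rz": 0}, {"grip": 2, "x": 0.1, "y": 0, "z": 12.5, "rx": 0, "ry": 0, "rz": 0}, {"grip": 2, "x": 0.1, "y": 0, "z": 12.5, "rx": 0, "ry": 0, "rz": 0}, {"grip": 2, "x": 0.1, "y": 0, "z": 12.5, "rx": 0, "ry": 0, "rz": 0}, {"grip": 2, "x": 0.1, "y": 0, "z": 12.5, "rx": 0, "ry": 0, "rz": 0}], newtons=45)

```text
clock: 4.05
position: [0.4709, 0.1579, 0.0805]
tcp_rot: [180.0, -0.0, 35.8]
contact_force: [-0.1, 0.1, -0.6]
grip_width: 0.0412
finger_force: 0.0
```

>>> arm_command(increments=[{"grip": 2, "x": 0, "y": 0, "z": 0, "rx": 0, "ry": 0, "rz": 0}, {"grip": 2, "x": 0, "y": 0, "z": 0, "rx": 0, "ry": 0, "rz": 0}, {"grip": 2, "x": 0, "y": 0, "z": 0, "rx": 0, "ry": 0, "rz": 0}, {"grip": 2, "x": 0, "y": 0, "z": 0, "rx": 0, "ry": 0, "rz": 0}])

```text
clock: 4.45
position: [0.4708, 0.1579, 0.0804]
tcp_rot: [-180.0, 0.0, 35.8]
contact_force: [0.7, -0.2, -0.1]
grip_width: 0.0235
finger_force: 45.0
```

>>> arm_command(increments=[{"grip": 2, "x": 0, "y": 0, "z": -3, "rx": 0, "ry": 0, "rz": 0}, {"grip": 2, "x": 0, "y": 0, "z": -7, "rx": 0, "ry": 0, "rz": 0}, {"grip": 2, "x": 0, "y": 0, "z": -11, "rx": 0, "ry": 0, "rz": 0}, {"grip": 2, "x": 0, "y": 0, "z": -14, "rx": 0, "ry": 0, "rz": 0}, {"grip": 2, "x": -3.4, "y": 6, "z": -14.5, "rx": 0, "ry": 0, "rz": -8}, {"grip": 2, "x": -5.4, "y": 10, "z": -14.5, "rx": 0, "ry": 0, "rz": -16}, {"grip": 2, "x": -7.6, "y": 14, "z": -14.5, "rx": 0, "ry": 0, "rz": -24}, {"grip": 2, "x": -9.8, "y": 18, "z": -14.5, "rx": 0, "ry": 0, "rz": -32}, {"grip": 2, "x": -12, "y": 22, "z": -14.5, "rx": 0, "ry": 0, "rz": -40}, {"grip": 2, "x": -13.4, "y": 24.5, "z": -14.5, "rx": 0, "ry": 0, "rz": -40}, {"grip": 2, "x": -13.4, "y": 24.5, "z": -14.5, "rx": 0, "ry": 0, "rz": -40}, {"grip": 2, "x": -13.4, "y": 24.5, "z": -14.5, "rx": 0, "ry": 0, "rz": -40}])

```text
clock: 5.65
position: [0.5053, -0.1202, 0.2248]
tcp_rot: [-179.9, -0.0, 75.7]
contact_force: [-1.4, 0.7, -2.7]
grip_width: 0.0234
finger_force: 45.0
```

>>> arm_command(increments=[{"grip": 2, "x": 0, "y": 0, "z": 0, "rx": 0, "ry": 0, "rz": 0}, {"grip": 2, "x": 0, "y": 0, "z": 0, "rx": 0, "ry": 0, "rz": 0}, {"grip": 2, "x": 0, "y": 0, "z": 0, "rx": 0, "ry": 0, "rz": 0}])

```text
clock: 5.95
position: [0.5057, -0.118, 0.2255]
tcp_rot: [180.0, -0.0, 75.9]
contact_force: [0.1, 0.2, -2.6]
grip_width: 0.0242
finger_force: 45.0
```

```bash
cat > look.py <<'E'
import sys,pickle,numpy as np,cv2
from plant import monitor,imaging
from h import *
n=sys.argv[1]; p=list(map(float,sys.argv[2:5])); st=monitor.read_state()
print(np.round(st["position"],4),np.round(st["tcp_rot"],2),st["clock"],np.round(st["contact_force"],2))
out=[]
for k,s in(("side",4),("wrist",4)):
    c=imaging.camera(k); pickle.dump(c,open(f"{n}{k}.pkl","wb")); u,v=proj(c,p,k=="wrist"); x0,y0=int(np.clip(u-50,0,460)),int(np.clip(v-70,0,280)); print(k,"proj",u,v,"origin",x0,y0)
    out.append(cv2.resize(c["image"][y0:y0+140,x0:x0+100],None,fx=s,fy=s,interpolation=cv2.INTER_CUBIC))
cv2.imwrite(f"pics/{n}.png",np.hstack(out))
E
python3 look.py l1 .505 -.119 .12
```

```text
[ 0.5057 -0.118   0.2255] [180.    -0.    75.91] 5.95 [ 0.12  0.19 -2.59]
side proj 305.81733990204106 188.38782871995113 origin 255 118
wrist proj 277.39068566768543 209.5070043495241 origin 227 139
```

View pics/l1.png

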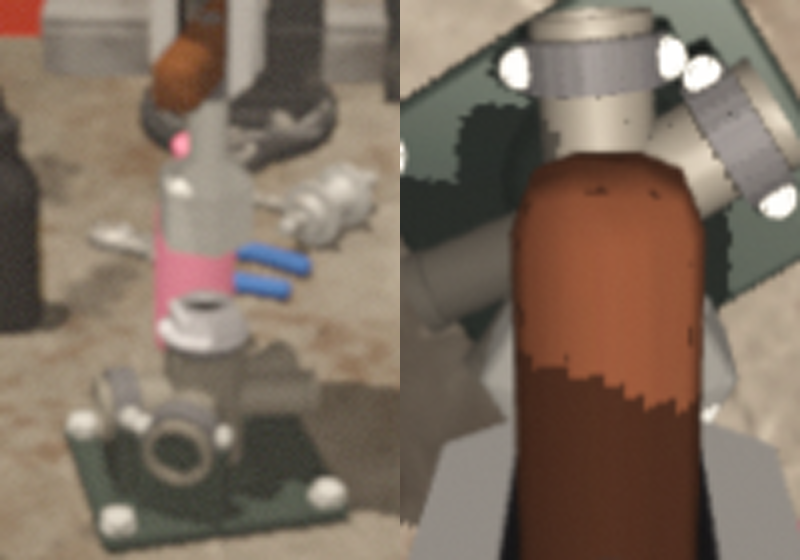

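The side crop shows the socket (x 160–247) in line with the cup flange (160–247, bore at (208,303)). The wrist crop shows the handle hiding the cup. I'll descend with the aim biased toward the leaning hex top.

>>> arm_command(increments=[{"grip": 2, "x": -0.18, "y": 0, "z": 1.5, "rx": 0, "ry": 0, "rz": 0}, {"grip": 2, "x": -0.18, "y": 0, "z": 2.5, "rx": 0, "ry": 0, "rz": 0}, {"grip": 2, "x": -0.18, "y": 0, "z": 3.2, "rx": 0, "ry": 0, "rz": 0}, {"grip": 2, "x": -0.18, "y": 0, "z": 3.5, "rx": 0, "ry": 0, "rz": 0}, {"grip": 2, "x": -0.18, "y": 0, "z": 3.65, "rx": 0, "ry": 0, "rz": 0}, {"grip": 2, "x": -0.18, "y": 0, "z": 3.8, "rx": 0, "ry": 0, "rz": 0}, {"grip": 2, "x": -0.18, "y": 0, "z": 3.8, "rx": 0, "ry": 0, "rz": 0}])

```text
clock: 6.75
position: [0.5055, -0.1207, 0.1881]
tcp_rot: [179.9, -0.0, 75.8]
contact_force: [-0.0, 1.7, 0.1]
grip_width: 0.0239
finger_force: 45.0
```

>>> arm_command(increments=[{"grip": 2, "x": 0, "y": 0, "z": 0.05, "rx": 0, "ry": 0, "rz": 0}, {"grip": 2, "x": 0, "y": 0, "z": 0.1, "rx": 0, "ry": 0, "rz": 0}, {"grip": 2, "x": 0, "y": 0, "z": 0.15, "rx": 0, "ry": 0, "rz": 0}, {"grip": 2, "x": 0, "y": 0, "z": 0.2, "rx": 0, "ry": 0, "rz": 0}, {"grip": 2, "x": 0, "y": 0, "z": 0.2, "rx": 0, "ry": 0, "rz": 0}])

```text
clock: 7.25
position: [0.5056, -0.1204, 0.1864]
tcp_rot: [179.9, -0.1, 75.8]
contact_force: [-1.2, 4.2, 7.9]
grip_width: 0.0233
finger_force: 45.0
```

>>> arm_command(increments=[{"grip": 2, "x": 0, "y": 0, "z": -0.15, "rx": 0, "ry": 0, "rz": 0}, {"grip": 2, "x": 0.15, "y": -0.02, "z": -0.15, "rx": 0, "ry": 0, "rz": 0}, {"grip": 2, "x": 0.15, "y": -0.02, "z": -0.1, "rx": 0, "ry": 0, "rz": 0}, {"grip": 2, "x": 0.15, "y": -0.02, "z": -0.05, "rx": 0, "ry": 0, "rz": 0}, {"grip": 2, "x": 0.15, "y": -0.02, "z": 0, "rx": 0, "ry": 0, "rz": 0}, {"grip": 2, "x": 0.15, "y": -0.02, "z": 0, "rx": 0, "ry": 0, "rz": 0}])

```text
clock: 7.85
position: [0.5054, -0.1192, 0.1856]
tcp_rot: [180.0, -0.0, 75.8]
contact_force: [0.4, 4.0, 3.1]
grip_width: 0.0236
finger_force: 45.0
```

>>> arm_command(increments=[{"grip": 2, "x": 0.1, "y": 0, "z": 0, "rx": 0, "ry": 0, "rz": 0}, {"grip": 2, "x": 0.1, "y": 0, "z": 0.05, "rx": 0, "ry": 0, "rz": 0}, {"grip": 2, "x": 0.1, "y": 0, "z": 0.1, "rx": 0, "ry": 0, "rz": 0}, {"grip": 2, "x": 0.1, "y": 0, "z": 0.1, "rx": 0, "ry": 0, "rz": 0}])

```text
clock: 8.25
position: [0.5057, -0.1182, 0.1845]
tcp_rot: [180.0, -0.0, 75.8]
contact_force: [0.4, 4.4, 4.6]
grip_width: 0.0234
finger_force: 45.0
```

>>> arm_command(increments=[{"grip": 2, "x": 0.1, "y": 0, "z": 0, "rx": 0, "ry": 0, "rz": 0}, {"grip": 2, "x": 0.1, "y": 0, "z": 0.05, "rx": 0, "ry": 0, "rz": 0}, {"grip": 2, "x": 0.1, "y": 0, "z": 0.1, "rx": 0, "ry": 0, "rz": 0}, {"grip": 2, "x": 0.1, "y": 0, "z": 0.1, "rx": 0, "ry": 0, "rz": 0}])

```text
clock: 8.65
position: [0.5059, -0.1172, 0.1835]
tcp_rot: [180.0, -0.0, 75.8]
contact_force: [0.8, 5.1, 4.1]
grip_width: 0.0238
finger_force: 45.0
```

```bash
python3 look.py l2 .505 -.119 .12
```

```text
[ 0.5059 -0.1172  0.1835] [ 1.800e+02 -3.000e-02  7.582e+01] 8.65 [0.78 5.13 4.12]
side proj 305.81733990204106 188.38782871995113 origin 255 118
wrist proj 277.18593169581237 226.06293276044806 origin 227 156
```

View pics/l2.png

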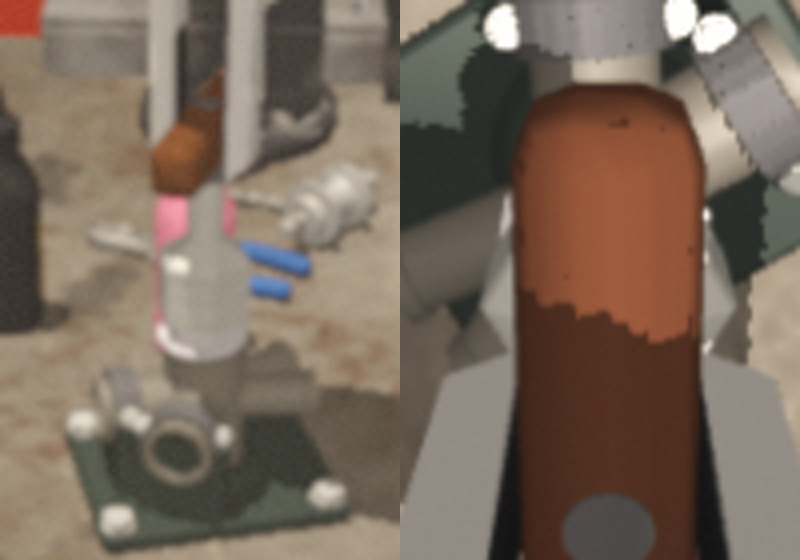

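The crop shows the socket over the hex with the flange rim still showing on the left at (185,345), so the cup still leans. The force of +5 N in y suggests the +y rim is riding on the chamfer. I'll probe sideways without pressing down.

>>> arm_command(increments=[{"grip": 2, "x": 0.05, "y": 0, "z": -0.05, "rx": 0, "ry": 0, "rz": 0}, {"grip": 2, "x": 0.1, "y": 0, "z": -0.05, "rx": 0, "ry": 0, "rz": 0}, {"grip": 2, "x": 0.1, "y": 0, "z": -0.05, "rx": 0, "ry": 0, "rz": 0}])

```text
clock: 9.05
position: [0.506, -0.1166, 0.1837]
tcp_rot: [-180.0, 0.0, 75.8]
contact_force: [0.0, 2.3, 0.7]
grip_width: 0.0234
finger_force: 45.0
```

>>> arm_command(increments=[{"grip": 2, "x": 0.05, "y": 0, "z": 0, "rx": 0, "ry": 0, "rz": 0}, {"grip": 2, "x": 0.1, "y": 0, "z": 0, "rx": 0, "ry": 0, "rz": 0}, {"grip": 2, "x": 0.1, "y": 0, "z": 0, "rx": 0, "ry": 0, "rz": 0}])

```text
clock: 9.35
position: [0.5061, -0.1157, 0.1836]
tcp_rot: [-180.0, 0.0, 75.8]
contact_force: [-0.9, -0.4, -2.7]
grip_width: 0.0239
finger_force: 45.0
```

```bash
python3 -c "
from plant import monitor;s=monitor.read_state();print(s['contact_force'],s['wrist_torque'],s['position'],s['tcp_rot'])"
```

```text
[-0.90047857 -0.41643842 -2.69415784] [-0.00299851 -0.03398103  0.04041187] [ 0.50608603 -0.11568794  0.18355423] [-1.79954573e+02  3.00381281e-02  7.58238741e+01]
```

Released. Now descend.

>>> arm_command(increments=[{"grip": 2, "x": 0.02, "y": 0, "z": 0.05, "rx": 0, "ry": 0, "rz": 0}, {"grip": 2, "x": 0.03, "y": 0, "z": 0.1, "rx": 0, "ry": 0, "rz": 0}, {"grip": 2, "x": 0.03, "y": 0, "z": 0.15, "rx": 0, "ry": 0, "rz": 0}, {"grip": 2, "x": 0.03, "y": 0, "z": 0.15, "rx": 0, "ry": 0, "rz": 0}])

```text
clock: 9.75
position: [0.5063, -0.1152, 0.1823]
tcp_rot: [-180.0, 0.0, 75.8]
contact_force: [0.4, -0.5, -3.1]
grip_width: 0.0239
finger_force: 45.0
```

>>> arm_command(increments=[{"grip": 2, "x": 0, "y": 0, "z": 0.05, "rx": 0, "ry": 0, "rz": 0}, {"grip": 2, "x": 0, "y": 0, "z": 0.1, "rx": 0, "ry": 0, "rz": 0}, {"grip": 2, "x": 0, "y": 0, "z": 0.15, "rx": 0, "ry": 0, "rz": 0}, {"grip": 2, "x": 0, "y": 0, "z": 0.15, "rx": 0, "ry": 0, "rz": 0}])

```text
clock: 10.15
position: [0.5064, -0.1152, 0.1809]
tcp_rot: [-180.0, -0.0, 75.8]
contact_force: [0.4, 0.6, -3.3]
grip_width: 0.0235
finger_force: 45.0
```

>>> arm_command(increments=[{"grip": 2, "x": 0, "y": 0, "z": 0.1, "rx": 0, "ry": 0, "rz": 0}, {"grip": 2, "x": 0, "y": 0, "z": 0.2, "rx": 0, "ry": 0, "rz": 0}, {"grip": 2, "x": 0, "y": 0, "z": 0.3, "rx": 0, "ry": 0, "rz": 0}, {"grip": 2, "x": 0, "y": 0, "z": 0.3, "rx": 0, "ry": 0, "rz": 0}])

```text
clock: 10.55
position: [0.5064, -0.1152, 0.1779]
tcp_rot: [180.0, 0.0, 75.8]
contact_force: [0.3, 0.9, -2.7]
grip_width: 0.0238
finger_force: 45.0
```

>>> arm_command(increments=[{"grip": 2, "x": 0, "y": 0, "z": 0.08, "rx": 0, "ry": 0, "rz": 0}, {"grip": 2, "x": 0, "y": 0, "z": 0.15, "rx": 0, "ry": 0, "rz": 0}, {"grip": 2, "x": 0, "y": 0, "z": 0.15, "rx": 0, "ry": 0, "rz": 0}])

```text
clock: 10.85
position: [0.5064, -0.1154, 0.1766]
tcp_rot: [180.0, 0.0, 75.8]
contact_force: [-1.5, -1.1, -0.3]
grip_width: 0.0241
finger_force: 45.0
```

>>> arm_command(increments=[{"grip": 2, "x": 0, "y": 0, "z": 0.05, "rx": 0, "ry": 0, "rz": 0}, {"grip": 2, "x": 0, "y": 0, "z": 0.1, "rx": 0, "ry": 0, "rz": 0}, {"grip": 2, "x": 0, "y": 0, "z": 0.1, "rx": 0, "ry": 0, "rz": 0}])

```text
clock: 11.15
position: [0.5064, -0.1155, 0.1755]
tcp_rot: [180.0, 0.0, 75.8]
contact_force: [-0.4, -4.2, 1.5]
grip_width: 0.0236
finger_force: 45.0
```

>>> arm_command(increments=[{"grip": 2, "x": 0, "y": 0, "z": 0.03, "rx": 0, "ry": 0, "rz": 0}, {"grip": 2, "x": 0, "y": 0, "z": 0.05, "rx": 0, "ry": 0, "rz": 0}, {"grip": 2, "x": 0, "y": 0, "z": 0.05, "rx": 0, "ry": 0, "rz": 0}])

```text
clock: 11.45
position: [0.5064, -0.1154, 0.1752]
tcp_rot: [180.0, 0.0, 75.8]
contact_force: [-3.0, -4.4, 4.0]
grip_width: 0.0235
finger_force: 45.0
```

>>> arm_command(increments=[{"grip": 2, "x": -0.06, "y": -0.02, "z": 0, "rx": 0, "ry": 0, "rz": 0}, {"grip": 2, "x": -0.1, "y": -0.04, "z": 0.02, "rx": 0, "ry": 0, "rz": 0}, {"grip": 2, "x": -0.1, "y": -0.04, "z": 0.04, "rx": 0, "ry": 0, "rz": 0}, {"grip": 2, "x": -0.1, "y": -0.04, "z": 0.04, "rx": 0, "ry": 0, "rz": 0}])

```text
clock: 11.85
position: [0.5061, -0.116, 0.1751]
tcp_rot: [179.9, -0.0, 75.8]
contact_force: [-1.3, -2.2, 6.7]
grip_width: 0.0237
finger_force: 45.0
```

```bash
python3 look.py l3 .505 -.119 .12;python3 -c "
from plant import monitor;s=monitor.read_state();print(s['contact_force'],s['wrist_torque'],s['position'],s['tcp_rot'])"
```

```text
[ 0.5061 -0.116   0.1751] [ 1.7993e+02 -3.0000e-02  7.5820e+01] 11.85 [-1.34 -2.19  6.67]
side proj 305.81733990204106 188.38782871995113 origin 255 118
wrist proj 277.1653453756441 231.2698774556224 origin 227 161
[-2.32998243 -1.56355584  7.67532045] [-0.60865015  0.34981424  0.02940563] [ 0.50611617 -0.11595899  0.17505562] [ 1.79934147e+02 -2.64889566e-02  7.58271984e+01]
```

View pics/l3.png

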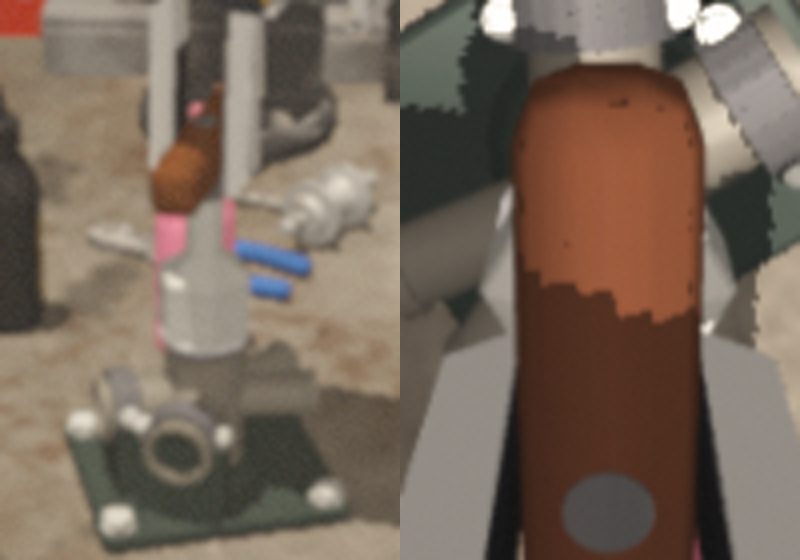

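The crop shows the flange flush under the socket (rim level at (205,350)), so the cup has squared up. Pressing force is about 10 N. Now turn clockwise in chunks.

>>> arm_command(increments=[{"grip": 2, "x": -0.06, "y": 0.02, "z": 0, "rx": 0, "ry": 0, "rz": 6}, {"grip": 2, "x": -0.06, "y": 0.04, "z": 0, "rx": 0, "ry": 0, "rz": 12}, {"grip": 2, "x": -0.07, "y": 0.06, "z": 0, "rx": 0, "ry": 0, "rz": 18}, {"grip": 2, "x": -0.07, "y": 0.08, "z": 0, "rx": 0, "ry": 0, "rz": 24}, {"grip": 2, "x": -0.08, "y": 0.1, "z": 0, "rx": 0, "ry": 0, "rz": 30}, {"grip": 2, "x": -0.08, "y": 0.1, "z": 0, "rx": 0, "ry": 0, "rz": 30}])

```text
clock: 12.55
position: [0.5069, -0.117, 0.175]
tcp_rot: [180.0, -0.1, 45.6]
contact_force: [-1.1, -2.2, 5.3]
grip_width: 0.0235
finger_force: 45.0
```

```bash
cat > s.py <<'E'
from plant import monitor
import numpy as np
s=monitor.read_state();y=np.radians(s['tcp_rot'][2]);f=s['contact_force'];print(f.round(2),'tool x,y',f[0]*np.cos(y)+f[1]*np.sin(y),f[0]*np.sin(y)-f[1]*np.cos(y),s['wrist_torque'].round(3),s['position'].round(4),s['tcp_rot'].round(2),s['grip_width'])
E
python3 s.py
```

```text
[-1.09 -2.17  5.33] tool x,y -2.310217031695933 0.7365158967549419 [-0.671  0.259 -0.007] [ 0.5069 -0.117   0.175 ] [ 1.7995e+02 -6.0000e-02  4.5610e+01] 0.02354005424869996
```

>>> arm_command(increments=[{"grip": 2, "x": -0.06, "y": 0.02, "z": 0, "rx": 0, "ry": 0, "rz": 6}, {"grip": 2, "x": -0.06, "y": 0.04, "z": 0, "rx": 0, "ry": 0, "rz": 12}, {"grip": 2, "x": -0.07, "y": 0.06, "z": 0, "rx": 0, "ry": 0, "rz": 18}, {"grip": 2, "x": -0.07, "y": 0.08, "z": 0, "rx": 0, "ry": 0, "rz": 24}, {"grip": 2, "x": -0.08, "y": 0.1, "z": 0.01, "rx": 0, "ry": 0, "rz": 30}])

```text
clock: 13.05
position: [0.5071, -0.1183, 0.1749]
tcp_rot: [180.0, -0.1, 15.6]
contact_force: [-0.5, -2.0, 6.2]
grip_width: 0.0234
finger_force: 45.0
```

```bash
python3 s.py
```

```text
[-0.54 -2.    6.2 ] tool x,y -1.0526723137327816 1.7817775986692221 [-0.701  0.336  0.163] [ 0.5071 -0.1183  0.1749] [ 1.7998e+02 -7.0000e-02  1.5590e+01] 0.02336553180002422
```

>>> arm_command(increments=[{"grip": 2, "x": -0.03, "y": 0.04, "z": 0, "rx": 0, "ry": 0, "rz": 6}, {"grip": 2, "x": -0.04, "y": 0.07, "z": 0, "rx": 0, "ry": 0, "rz": 12}, {"grip": 2, "x": -0.05, "y": 0.1, "z": 0, "rx": 0, "ry": 0, "rz": 18}, {"grip": 2, "x": -0.05, "y": 0.12, "z": 0, "rx": 0, "ry": 0, "rz": 24}, {"grip": 2, "x": -0.06, "y": 0.14, "z": 0.01, "rx": 0, "ry": 0, "rz": 30}])

```text
clock: 13.55
position: [0.5068, -0.1197, 0.1748]
tcp_rot: [-180.0, -0.0, -14.4]
contact_force: [-0.9, -2.6, 6.6]
grip_width: 0.0236
finger_force: 45.0
```

```bash
python3 s.py
```

```text
[-0.88 -2.63  6.56] tool x,y -0.1965479460378876 2.761237019789995 [-0.293  0.639  0.079] [ 0.5068 -0.1197  0.1748] [-1.7996e+02 -5.0000e-02 -1.4410e+01] 0.023594712290310623
```

>>> arm_command(increments=[{"grip": 2, "x": -0.01, "y": 0.06, "z": 0, "rx": 0, "ry": 0, "rz": 6}, {"grip": 2, "x": -0.02, "y": 0.1, "z": 0, "rx": 0, "ry": 0, "rz": 12}, {"grip": 2, "x": -0.03, "y": 0.12, "z": 0, "rx": 0, "ry": 0, "rz": 18}, {"grip": 2, "x": -0.04, "y": 0.15, "z": 0, "rx": 0, "ry": 0, "rz": 24}, {"grip": 2, "x": -0.04, "y": 0.15, "z": 0, "rx": 0, "ry": 0, "rz": 24}])

```text
clock: 14.05
position: [0.506, -0.1207, 0.1747]
tcp_rot: [-179.9, -0.0, -38.4]
contact_force: [-2.1, 0.4, 6.5]
grip_width: 0.0236
finger_force: 45.0
```

```bash
python3 s.py
```

```text
[-2.14  0.36  6.5 ] tool x,y -1.901210498123362 1.0445788064343229 [ 0.33   0.442 -0.004] [ 0.506  -0.1207  0.1747] [-179.91   -0.    -38.38] 0.023588454900212618
```

>>> arm_command(increments=[{"grip": 2, "x": -0.04, "y": 0.02, "z": 0, "rx": 0, "ry": 0, "rz": 0}, {"grip": 2, "x": -0.04, "y": 0.02, "z": -0.01, "rx": 0, "ry": 0, "rz": 0}, {"grip": 4, "x": -0.04, "y": 0.02, "z": -0.01, "rx": 0, "ry": 0, "rz": 0}, {"grip": 6, "x": -0.04, "y": 0.02, "z": -0.01, "rx": 0, "ry": 0, "rz": 0}, {"grip": 7, "x": -0.04, "y": 0.02, "z": -0.01, "rx": 0, "ry": 0, "rz": 0}, {"grip": 7, "x": -0.04, "y": 0.02, "z": -0.01, "rx": 0, "ry": 0, "rz": 0}, {"grip": 7, "x": -0.04, "y": 0.02, "z": -0.01, "rx": 0, "ry": 0, "rz": 0}, {"grip": 7, "x": -0.04, "y": 0.02, "z": -0.01, "rx": 0, "ry": 0, "rz": 0}])

```text
clock: 14.85
position: [0.5053, -0.1211, 0.1744]
tcp_rot: [180.0, 0.0, -38.2]
contact_force: [-0.5, -0.1, -0.2]
grip_width: 0.0679
finger_force: 0.0
```

>>> arm_command(increments=[{"grip": 7, "x": 0, "y": 0, "z": -2, "rx": 0, "ry": 0, "rz": 0}, {"grip": 7, "x": 0, "y": 0, "z": -5, "rx": 0, "ry": 0, "rz": 0}, {"grip": 7, "x": 0, "y": 0, "z": -8, "rx": 0, "ry": 0, "rz": 0}, {"grip": 7, "x": 0, "y": 0, "z": -10, "rx": 0, "ry": 0, "rz": 0}, {"grip": 7, "x": 0, "y": 0, "z": -10, "rx": 0, "ry": 0, "rz": 0}])

```text
clock: 15.35
position: [0.5061, -0.1214, 0.277]
tcp_rot: [-179.9, -0.2, -38.2]
contact_force: [0.5, 0.5, -1.2]
grip_width: 0.0704
finger_force: 0.0
```

```bash
python3 look.py l4 .505 -.119 .15
python3 - <<'E'
import pickle,numpy as np,cv2
from h import *
c=pickle.load(open("l4wrist.pkl","rb"));im=c["image"]
m=blob(brown(im),(150,100,420,400));ys,xs=np.nonzero(m)
p=np.array([plane(c,a,b,.208,True)[:2] for a,b in zip(xs,ys)]).astype(np.float32)*1000
print(m.sum(),cv2.minAreaRect(p))
E
```

```text
[ 0.5061 -0.1214  0.277 ] [-179.91   -0.24  -38.18] 15.35 [ 0.48  0.51 -1.23]
side proj 306.082543160858 175.0109374672812 origin 256 105
wrist proj 277.27821658267675 206.05573279520823 origin 227 136
2965 ((507.693603515625, -121.71119689941406), (21.587791442871094, 106.20091247558594), 52.47877883911133)
```

View pics/l4.png

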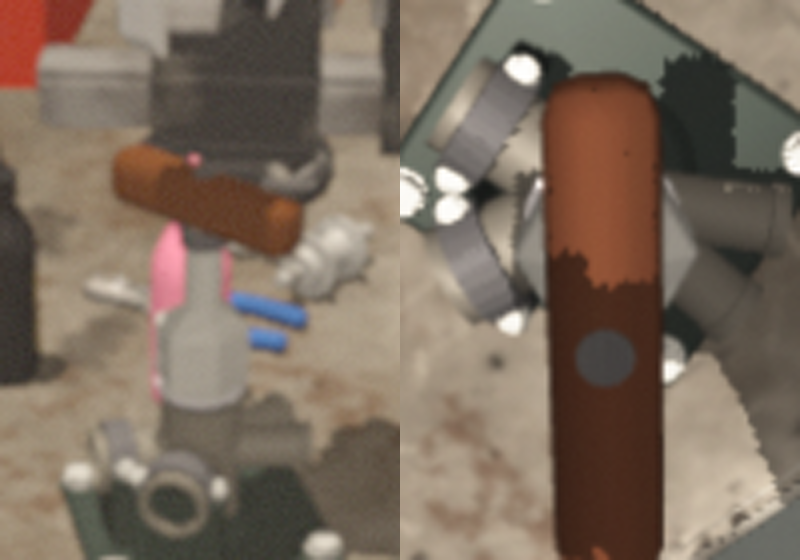

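The crop shows the spanner standing upright with its socket flush on the flange (side crop, rim at (205,405)). The handle has turned about 113° and the black bottle is standing. The gripper is clear.

```bash
python3 -c "
from plant import bot;print(bot.sign_off())"
```

```text
the job is handed in; nothing more can be done
None
```

The job is handed in: the spanner was pressed down until the cup sat square, turned about 113° clockwise (about 104° at the cup after free play, worked out rather than measured), and left upright on the flange, with the oil bottle still standing.

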